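# Unbolt the specimen transport case

### The arm

A 7-joint arm with a two-finger parallel gripper is mounted at the origin on the work surface. World frame = base frame: x ahead of the robot, y to its left, z up, the work surface at z = 0. Lengths are in m, angles in rad, forces in N, time in s.
With the tool pointing down it reaches from about 0.4 to 0.75 m from the base axis. Payload 19.5 kg.
Tool frame: the origin (TCP) lies midway between the tips of the shut fingers; the grasp point (between the pads) lies 19 mm behind it (manip.tcp_to_grasp is the distance from the TCP to the grasp point, in m); z points along the fingers, y is the line along which they close (so a half turn about z gives the same grasp; the last joint's range is limited). The gripper opens to 85 mm and grips with 20 to 120 N. Pads are 22 mm wide; open, the fingers measure 114 mm over their backs; the gripper's body (76 mm by 85 mm) begins 54 mm behind the grasp point. The pads swing forward as they close: fully open they stand 13 mm farther back than shut.
Start: joints at [1.258, 0.707, -0.028, 1.485, 0.022, 0.951, -0.075], TCP at [0.154, -0.554, 0.231] pointing down, gripper open.
Joint ranges: [-2.71, 2.71], [-0.32, 2.16], [-1.57, 1.52], [0, 2.45], [-1.46, 4.6], [0, 2.02], [-2.83, 2.83]. Speed limits (rad/s): [1.89, 1.89, 2.57, 2.57, 3.01, 3.01, 3.01].

### API

Orientations are given as a unit quaternion [x, y, z, w].
In Python, from plant import manip gives the robot as it stands. The module is installed in compiled form; this text tells all that it offers.
- The arm moves only by the tool send_rows, never from a script. Its argument "increments" is a list of rows, each a list of 7 numbers: the turn, a rotation vector about the tool's x, y, z in degrees, then the shift along the tool's x, y, z in cm, then the finger opening in cm, from 0 to 8.54. A call has 1 to 12 rows; each row is the pose to reach, as a shift and turn from the pose commanded when the call began, along the tool's axes at that moment; what a row does not reach only later rows make up. A row lasts 1/12 s, in which the tool goes at most 41.7 mm and 7.16 degrees, less where a joint would pass 70% of its speed; a pose out of reach is approached as far as the arm can. A call with a gripper value outside its range is refused whole. The fingers move at their own pace and stop on an object; "grip_force" is the grip in N (left out, the last holds). Time passes only in rows, so rows that repeat a pose let the fingers close. It gives the time, the measured TCP pose, the force, the opening and the grip force at its end, in the units of the state.
- manip.observe(): the state, without advancing time (a new reading comes with each control period).
- manip.camera(name): name is "scene" or "top"; returns the picture (384x512x3 uint8, red, green, blue); there is no depth.
- manip.get_calibration(name): a dict with "mtx" (3x3 intrinsics, pixels), "distortion" ([k1, k2, p1, p2, k3] as OpenCV has them; the pictures are not rectified), "pose" (4x4, takes a point from camera to world coordinates). Camera axes: x right, y up, looking along -z (the intrinsics and any distortion apply to the point x, -y, -z); pixel columns grow to the right and rows downward; lengths in m; the calibration is good to about 2 mm. A picture is of the moment at which its call begins. get_calibration takes no time and is no camera call.
- manip.close_job(): hands the job in; it is judged then, once.
The state is a dict: "t": time; "joint_positions": joint angles; "joint_velocities": joint speeds; "effort": joint torques, N m; "tool_pos": TCP position; "orientation": TCP orientation; "wrist_force": force on the tool from outside, world axes, zero at the start; "moment": the same for the moment, N m; "width": finger opening in m; "grasp_force": force on a finger pad.
Only numpy, scipy, OpenCV 4.12 (cv2) and the standard library are available. Lean on these libraries where they do the work, as an engineer would, in place of code of your own. Each camera call takes 0.05 s, during which the arm holds its last target. There are 200 camera calls.

### The job

Unlock the specimen transport case: press its yellow spring catch down with one fingertip and keep it down while the other fingertip pushes the bolt's red tab back, away from the clear lid, as far as it goes. Then let the catch spring up, so that the bolt is locked open, and leave the jar, the bottle and the vial standing where they are.

Things in the scene. Friction and masses are not known exactly. Their poses are not given: they have to be found in the camera images.
- case: White transport case fixed to the bench, 300 x 240 mm, 100 mm high; origin at the centre of its underside, on the bench. Its x axis points from the grey bolt deck (near half, top 100 mm above the bench) to the clear lid over lilac-capped tubes (far half); y to its left, z up. On the deck, the bolt lies along x at y = -34 mm and the yellow catch bar parallel to it at y = +34 mm.
- nose (a point): Tip of the steel bolt (24 mm wide, top face 24 mm above the deck), at the start inside a light grey keeper (32 mm above the deck) on the lid; moves with the bolt. From the tab to 60 mm towards the lid nothing between y = -48 and +18 mm stands over 24 mm above the deck, so a fingertip can go down on the lid side of the tab. Steel bridges (30 mm) cross the bolt at x = -118 and -8 mm of the case.
- tab (a point): Middle of the top edge of the bolt's red upright tab, a plate 6 mm thick (x), 28 mm wide (y), 38 mm tall above the bolt; this top is 62 mm above the deck (162 mm above the bench). It starts at x = -75, y = -34 mm in the case's frame and moves with the bolt along the case's -x.
- bar (a point): Middle of the top face of the yellow catch, a flat press bar 96 mm long (x), 28 mm wide (y), its top 42 mm above the deck (142 mm above the bench) when up, at x = -75, y = +34 mm in the case's frame. It goes straight down when pressed anywhere on it, and a fingertip can slide along it.
- bolt (a joint): Travel of the bolt towards the case's -x: 0 = locked in the keeper (at the start), 0.032 m = fully open, at its stop. About 2 N of friction; it stays where it is left. A comb of teeth on its side meets the catch's pawl: with the catch up it is blocked (2 mm of play), and the pawl can rise only at 0, 0.016 and 0.032 m (each within 2 mm).
- catch (a joint): How far the catch is pressed down: 0 = up, 0.012 m = at its bottom stop. Its spring needs about 3 N to start and 6.5 N at the bottom; the bolt is free to slide when it is pressed 0.006 m or more. It springs up by itself when let go, if the pawl faces a gap.
- jar_mid (a point): Centre (half-way up) of a loose clear specimen jar with a yellow lid, 60 mm across, 75 mm high, standing on the bench beside the case. Leave it alone.
- reagent_mid (a point): Centre (half-way up) of a loose white reagent bottle with a blue cap, 54 mm across, 120 mm high, standing on the bench beside the case. Leave it alone.
- vial_mid (a point): Centre (half-way up) of a loose green vial, 28 mm across, 42 mm high, standing on the deck of the case, to the left of the catch. Leave it alone.
Things that resemble listed ones, but are neither listed nor needed, are in the scene too. There is more than one size of the part that bears reagent_mid; the job needs the smaller. Of the things shaped like the part that bears vial_mid, the green one is meant.

How it is judged:
On the way, in this order (a step that is already met when the one before it is completed fails the run):
1. the catch is pressed down by the fingers while the bolt is still locked (value of joint catch above 0.0055 m and value of joint bolt below 0.005 m and contact force between the fingers and catch above 0.5 N), for 0.1 s.
2. the bolt is pushed fully open by a finger while the catch is still held down by the other (value of joint bolt above 0.0295 m and value of joint catch above 0.0055 m and contact force between the fingers and catch above 0.5 N and contact force between the fingers and bolt above 0.3 N), for 0.05 s.
At the end, for the whole second after the job is handed in: The bolt is at its open stop (29.5 mm or more of 32 mm), the catch has sprung up (less than 2 mm down), and jar, bottle and vial stand upright within 20 mm of where they were (value of joint bolt above 0.0295 m and value of joint catch below 0.002 m and distance of each of jar_mid, reagent_mid, vial_mid from where it was at the start of the episode below 0.02 m and angle between each of jar_mid, reagent_mid, vial_mid's own z axis and vertical below 0.2 rad); the robot touches nothing.
It fails at once if the jar, the bottle or the vial is carried off, lifted or knocked over (distance of any of jar_mid, reagent_mid, vial_mid from where it was at the start of the episode above 0.02 m).
It also fails if it takes over 32 s, if anything falls off the work surface, if the arm or the gripper's body presses on something with over 40 N, if the wrist force passes 120 N, or if a joint passes its speed limit or range.

## Working session

There is one attempt and no reset: what is moved stays moved. The work goes in short steps, Python scripts to look and compute and a tool call to move; the robot and the scene stay as the last step left them, time stands still between calls to the robot, and variables do not carry over. Pictures are saved under pics/ and viewed, at most 10 in all, crops included, and the job is handed in when it is done.

Besides the shell and the picture viewer there is one more tool, called after "Call:" as name(argument=value, ...), one argument or row to a line, values as JSON. send_rows: Moves the arm, as the interface text tells. Its arguments: {"type":"object","properties":{"increments":{"type":"array","items":{"type":"array","items":{"type":"number"}}},"grip_force":{"type":"number"}},"required":["increments"]}

```bash
mkdir -p pics; cat > h.py <<'E'
import numpy as np, cv2
from plant import manip
def grab(n,f):
    im=manip.camera(n); cv2.imwrite('pics/'+f,im[:,:,::-1]); return im
def ray(n,uv):
    c=manip.get_calibration(n); K=np.array(c['mtx']);D=np.array(c['distortion']);T=np.array(c['pose'])
    p=cv2.undistortPoints(np.array(uv,float).reshape(-1,1,2),K,D)[:,0]
    d=np.c_[p[:,0],-p[:,1],-np.ones(len(p))]@T[:3,:3].T
    return T[:3,3],d
def onz(n,uv,z):
    o,d=ray(n,uv); return o+d*((z-o[2])/d[:,2])[:,None]
def pix(n,P):
    c=manip.get_calibration(n); T=np.linalg.inv(np.array(c['pose'])); P=np.atleast_2d(P)
    q=P@T[:3,:3].T+T[:3,3]; q=q*[1,-1,-1]
    return cv2.projectPoints(q,np.zeros(3),np.zeros(3),np.array(c['mtx']),np.array(c['distortion']))[0][:,0]
E
python3 - <<'E'
from h import *
a=grab('scene','s0.png');b=grab('top','t0.png')
print(manip.observe())
for n in('scene','top'):print(manip.get_calibration(n)['pose'])
E
```

```text
{'t': 0.1, 'joint_positions': array([ 1.25827761,  0.70699412, -0.02760418,  1.48494805,  0.02199442,
        0.95086144, -0.07550921]), 'joint_velocities': array([ 1.30472849e-03, -1.44800971e-03, -8.38720957e-04, -1.23312856e-03,
       -8.91522490e-06,  5.39185431e-04,  1.24710043e-03]), 'effort': array([ 3.85746098e-03, -8.84282684e+01,  1.23727910e+00, -2.36455804e+01,
        1.71039719e-02,  5.07298973e-03,  1.10414206e-06]), 'tool_pos': array([ 0.15376178, -0.55383063,  0.23090209]), 'orientation': array([ 9.90847603e-01,  1.34984523e-01, -7.57129317e-05, -4.47977414e-04]), 'wrist_force': array([ 0.4669624 , -0.46189524,  0.23145568]), 'moment': array([-0.0006057 , -0.0352837 , -0.02545022]), 'grasp_force': 0.0, 'width': 0.08551898766565624}
[[-0.70833554 -0.53775172  0.45725687  1.01803879]
 [ 0.70584622 -0.5455409   0.45184758  0.41369863]
 [ 0.00647051  0.64281273  0.76599603  0.79043856]
 [ 0.          0.          0.          1.        ]]
[[ 0.01945317  0.99180717 -0.12625415  0.49741223]
 [-0.99964667  0.02158211  0.01551626  0.04154908]
 [ 0.01811397  0.1259077   0.99187657  0.97164676]
 [ 0.          0.          0.          1.        ]]
```

View pics/s0.png

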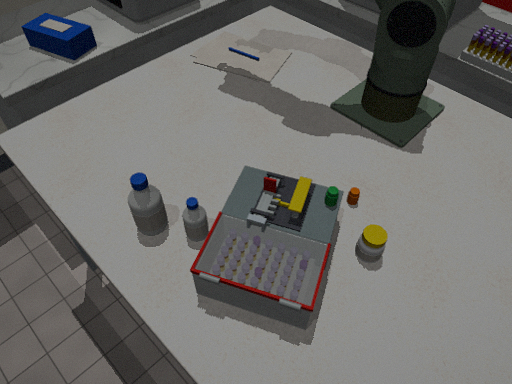

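View pics/t0.png

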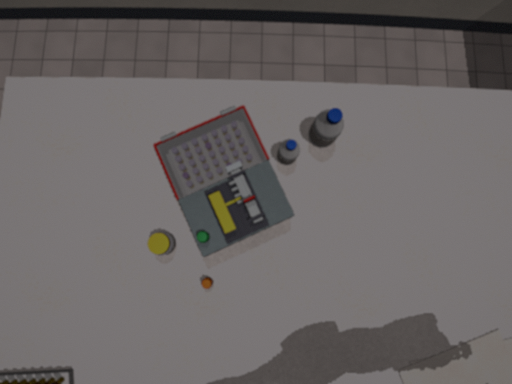

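Scene: red tab ≈(270,183), yellow bar ≈(301,194), green vial ≈(332,196). Top: bar ≈(222,212), tab ≈(249,200), vial ≈(202,237). Possible mix-ups in the top view: yellow jar lid (159,243) vs. bar (222,212); red lid rim (210,150) vs. tab (249,200); orange vial (207,282) vs. green vial (202,237); large bottle (328,125) vs. small bottle (289,151). I choose the elongated bar on the deck and the red plate on the bolt.

```bash
cat > m.py <<'E'
from h import *
def blob(im,kind,box):
    hsv=cv2.cvtColor(im,cv2.COLOR_RGB2HSV); h,s,v=[hsv[:,:,i].astype(int) for i in range(3)]
    m={'y':(h>20)&(h<35)&(s>130)&(v>90),'r':((h<8)|(h>170))&(s>120)&(v>50),'g':(h>50)&(h<85)&(s>120)}[kind].astype(np.uint8)
    k=np.zeros_like(m);x0,y0,x1,y1=box;k[y0:y1,x0:x1]=1;m*=k
    n,l,st,c=cv2.connectedComponentsWithStats(m); i=1+np.argmax(st[1:,4]); return (l==i).astype(np.uint8),c[i],st[i]
E
python3 - <<'E'
from m import *
t=cv2.imread('pics/t0.png')[:,:,::-1].copy(); s=cv2.imread('pics/s0.png')[:,:,::-1].copy()
m,c,st=blob(t,'y',(195,180,245,240)); m2=cv2.erode(m,np.ones((3,3)))
m2=cv2.morphologyEx(m,cv2.MORPH_OPEN,np.ones((5,5)))
r=cv2.minAreaRect(cv2.findContours(m2,0,2)[0][0]); print('bar top',c,st,r)
P=onz('top',cv2.boxPoints(r),.142); print(P, np.linalg.norm(np.diff(P,axis=0),axis=1), P.mean(0))
for k,n,im,b in(('r','top',t,(238,190,262,210)),('r','scene',s,(255,170,285,196)),('y','scene',s,(280,170,320,220)),('g','top',t,(190,225,212,245)),('g','scene',s,(320,180,342,210))):
    mm,c,st=blob(im,k,b); print(k,n,c,st, onz(n,[c],.162 if k=='r' else .142)[0])
# lid red rim outer corners
mm,c,st=blob(t,'r',(140,95,285,205)); R=cv2.minAreaRect(cv2.findContours(mm,0,2)[0][0]);print('rim',R, onz('top',cv2.boxPoints(R),.14))
A=cv2.resize(s[150:240,210:350],None,fx=4,fy=4,interpolation=2); B=cv2.resize(t[165:260,170:300],None,fx=4,fy=4,interpolation=2)
B=cv2.resize(B,(int(B.shape[1]*360/B.shape[0]),360)) 
A=cv2.resize(A,(400,257));B=cv2.resize(B,(400,292))
cv2.imwrite('pics/c0.png',np.vstack([A,B])[:,:,::-1])
E
```

```text
bar top [222.56074766 210.98317757] [209 191  31  42 535] ((222.45875549316406, 211.40721130371094), (41.52765655517578, 13.301034927368164), 66.03750610351562)
[[0.59998517 0.13606209 0.142     ]
 [0.61303338 0.10873393 0.142     ]
 [0.52734362 0.0679841  0.142     ]
 [0.5146273  0.09506482 0.142     ]] [0.0302834  0.09488563 0.02991773] [0.56374737 0.10196124 0.142     ]
r top [249.07142857 198.5952381 ] [243 195  12   8  42] [0.59173742 0.04205756 0.162     ]
r scene [269.86734694 183.01020408] [264 177  12  16  98] [0.60106053 0.05087144 0.162     ]
y scene [298.74743326 194.53798768] [280 177  32  35 487] [0.5677803  0.10445688 0.142     ]
g top [202.35294118 236.23529412] [197 231  12  11 102] [0.50648573 0.1454097  0.142     ]
g scene [331.26794258 196.28229665] [325 187  14  20 209] [0.52244641 0.15586595 0.142     ]
rim ((165.71697998046875, 171.00942993164062), (60.02655792236328, 8.7910737991333), 74.05460357666016) [[0.71918116 0.26851426 0.14      ]
 [0.72537169 0.24904279 0.14      ]
 [0.59063539 0.20400917 0.14      ]
 [0.58466554 0.22308759 0.14      ]]
```

View pics/c0.png

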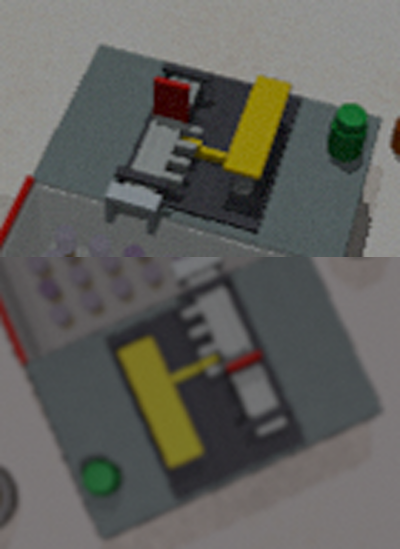

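The crop confirms it: red tab on the bolt and yellow bar with its arm to the comb; the bar measures 95 x 30 mm, and bar to tab is about 66 mm (expected 68). The case x axis is at about 25.4°, and the tool needs −10° about its z. Hover target is (0.596, 0.080, 0.20).

Call:
send_rows(
  increments=[
    [0,0,0,2,-1.6,0,5.4],
    [0,0,0,5,-4,0,5.4],
    [0,0,0,7.5,-6.2,0,5.4],
    [0,0,0,10,-8.3,0,5.4],
    [0,0,0,12.5,-10.4,0,5.4],
    [0,0,0,15,-12.4,0,5.4],
    [0,0,0,17.5,-14.5,0,5.4],
    [0,0,0,20,-16.6,0,5.4],
    [0,0,0,22.5,-18.7,0,5.4],
    [0,0,0,25,-20.7,0,5.4],
    [0,0,0,27.5,-22.8,0,5.4],
    [0,0,0,29.8,-24.6,0,5.4],
  ],
)

```text
t: 1.1
tool_pos: [0.3759, -0.2354, 0.2312]
orientation: [0.991, 0.135, -0.0, -0.0]
wrist_force: [-0.1, -0.5, 0.6]
width: 0.0542
grasp_force: 0.0
```

Call:
send_rows(
  increments=[
    [0,0,0,2.5,-2,0,5.4],
    [0,0,0,5,-4,0,5.4],
    [0,0,0,7.5,-6.2,0,5.4],
    [0,0,-1,10,-8.3,0,5.4],
    [0,0,-2,12.5,-10.4,0,5.4],
    [0,0,-3,15,-12.4,0,5.4],
    [0,0,-5,18,-14.9,0,5.4],
    [0,0,-7,21,-17.4,0,5.4],
    [0,0,-8,24,-19.9,0,5.4],
    [0,0,-9,27,-22.4,0,5.4],
    [0,0,-9.9,29.7,-24.6,0,5.4],
    [0,0,-9.9,29.7,-24.6,0,5.4],
  ],
)

```text
t: 2.1
tool_pos: [0.5972, 0.0858, 0.2301]
orientation: [0.975, 0.224, 0.0, -0.002]
wrist_force: [-1.4, 0.3, -1.3]
width: 0.0543
grasp_force: 0.0
```

Call:
send_rows(
  increments=[
    [0,0,0,0,0,0,5.4],
    [0,0,0,0,0,0,5.4],
    [0,0,0,0,0,0,5.4],
  ],
)

```text
t: 2.35
tool_pos: [0.5952, 0.0781, 0.2314]
orientation: [0.976, 0.219, -0.0, 0.0]
wrist_force: [0.9, -0.6, -0.3]
width: 0.0541
grasp_force: 0.0
```

```bash
cat > rel.py <<'E'
from m import *
from scipy.spatial.transform import Rotation as R
o=manip.observe(); a=np.radians(25.4); ex=np.array([np.cos(a),np.sin(a)]);ey=np.array([-ex[1],ex[0]])
bar=np.array([.564,.102]); d=o['tool_pos'][:2]-bar
print('t',o['t'],'pos',o['tool_pos'],'case xy mm',1e3*(d@ex)-75,1e3*(d@ey)+34,'zaxis',R.from_quat(o['orientation']).as_matrix()[:,2],'yaw',np.degrees(R.from_quat(o['orientation']).as_matrix()[:2,0])/57.3,'F',o['wrist_force'])
E
python3 - <<'E'
import rel
from h import *
s=grab('scene','s1.png');t=grab('top','t1.png')
A=cv2.resize(s[110:240,210:370],(492,400),interpolation=2);B=cv2.resize(t[165:265,170:300],(390,300),interpolation=2)
B=cv2.copyMakeBorder(B,0,100,0,0,0)[:, :300]
cv2.imwrite('pics/c1.png',np.hstack([A,B])[:,:,::-1])
E
```

```text
t 2.35 pos [0.59521766 0.07813778 0.23138965] case xy mm -57.035325838782654 -0.94593841881683 zaxis [-2.91849494e-04 -3.97691109e-04 -9.99999878e-01] yaw [0.90373416 0.4279218 ] F [ 0.90544527 -0.6057722  -0.31432761]
```

View pics/c1.png

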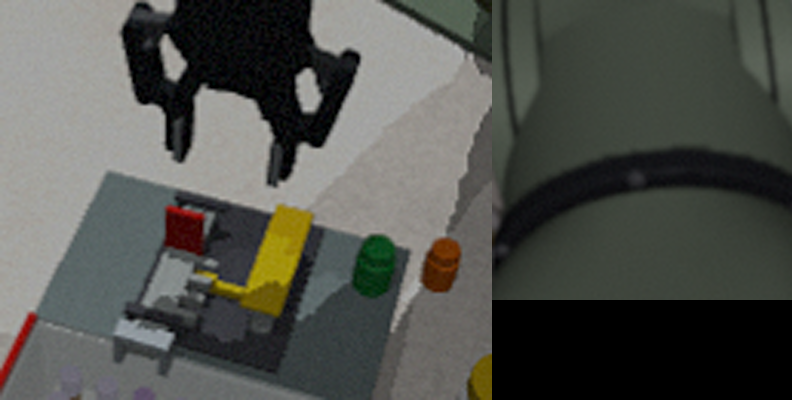

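Crop: the fingertips hang above the deck (left one near the bolt, right one near the bar), vial untouched. I go down to just above the bar, on the lid side of the tab, and check.

Call:
send_rows(
  increments=[
    [0,0,0,0.4,-0.1,1,5.4],
    [0,0,0,0.7,-0.1,2.5,5.4],
    [0,0,0,0.7,-0.1,4,5.4],
    [0,0,0,0.7,-0.1,5.5,5.4],
    [0,0,0,0.7,-0.1,6.6,5.4],
    [0,0,0,0.7,-0.1,7.4,5.4],
    [0,0,0,0.7,-0.1,7.9,5.4],
    [0,0,0,0.7,-0.1,7.9,5.4],
    [0,0,0,0.7,-0.1,7.9,5.4],
  ],
)

```text
t: 3.2
tool_pos: [0.6016, 0.0831, 0.1525]
orientation: [0.976, 0.22, 0.0, -0.0]
wrist_force: [0.3, 0.1, -0.1]
width: 0.0536
grasp_force: 0.0
```

```bash
python3 - <<'E'
import rel
from h import *
s=grab('scene','s2.png')
cv2.imwrite('pics/c2.png',cv2.resize(s[140:240,220:350],(780,600),interpolation=2)[:,:,::-1])
E
```

```text
t 3.2 pos [0.60156764 0.0830844  0.15250752] case xy mm -49.17739051512896 0.7987866798826886 zaxis [ 2.37555664e-04  1.51384366e-04 -9.99999960e-01] yaw [0.90322003 0.42900606] F [ 0.33585044  0.14385969 -0.06569064]
```

View pics/c2.png

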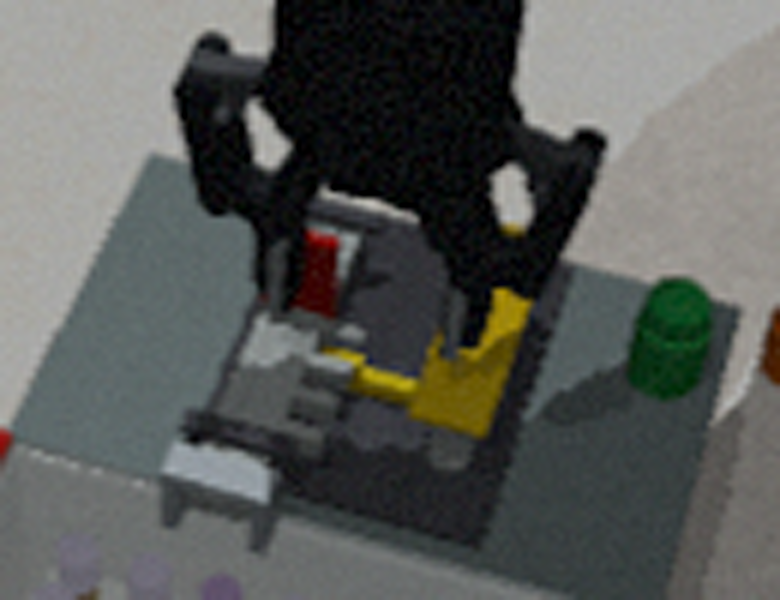

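Crop: left fingertip (280,300) is on the lid side of the tab but overlaps only its left part (tab 305–338 visible). Right tip (465,345) is near the inner edge of the bar (430–525). Shift 5 mm to case +y (tool −y), then descend.

Call:
send_rows(
  increments=[
    [0,0,0,0,-0.5,0,5.4],
    [0,0,0,0,-0.5,0.3,5.4],
    [0,0,0,0,-0.5,0.6,5.4],
    [0,0,0,0,-0.5,0.9,5.4],
    [0,0,0,0,-0.5,1.2,5.4],
    [0,0,0,0,-0.5,1.2,5.4],
    [0,0,0,0,-0.5,1.2,5.4],
  ],
)

```text
t: 3.83
tool_pos: [0.5992, 0.0876, 0.1401]
orientation: [0.976, 0.22, -0.0, -0.0]
wrist_force: [-0.8, -0.3, 0.2]
width: 0.0539
grasp_force: 0.0
```

Call:
send_rows(
  increments=[
    [0,0,0,0,0,0.2,5.4],
    [0,0,0,0,0,0.4,5.4],
    [0,0,0,0,0,0.4,5.4],
    [0,0,0,0,0,0.4,5.4],
  ],
)

```text
t: 4.17
tool_pos: [0.5994, 0.0876, 0.1364]
orientation: [0.976, 0.22, 0.0, -0.0]
wrist_force: [0.2, -0.8, 3.5]
width: 0.0538
grasp_force: 1.5
```

Contact at TCP z≈0.1365 (3.5 N). Now press 9 mm.

Call:
send_rows(
  increments=[
    [0,0,0,0,0,0.3,5.4],
    [0,0,0,0,0,0.6,5.4],
    [0,0,0,0,0,0.9,5.4],
    [0,0,0,0,0,0.9,5.4],
    [0,0,0,0,0,0.9,5.4],
  ],
)

```text
t: 4.58
tool_pos: [0.5994, 0.0876, 0.1272]
orientation: [0.976, 0.22, 0.0, -0.0]
wrist_force: [0.5, -0.1, 6.6]
width: 0.054
grasp_force: 2.9
```

```bash
python3 - <<'E'
import rel
from h import *
s=grab('scene','s3.png')
cv2.imwrite('pics/c3.png',cv2.resize(s[140:240,220:350],(780,600),interpolation=2)[:,:,::-1])
E
```

```text
t 4.5833 pos [0.59940904 0.08763832 0.12720886] case xy mm -49.17399580995277 5.8384044120857155 zaxis [ 2.03317546e-04  1.37857560e-04 -9.99999970e-01] yaw [0.90317269 0.42910574] F [ 0.47652419 -0.08291507  6.56347084]
```

View pics/c3.png

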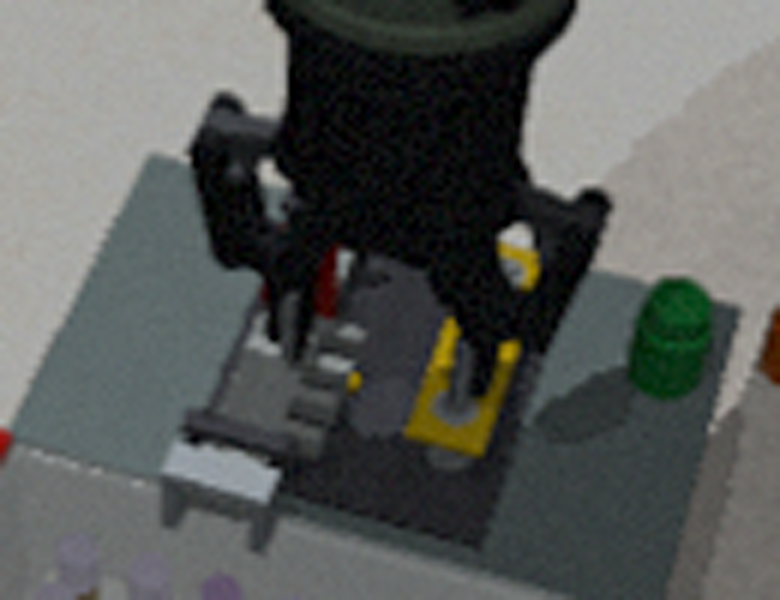

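Crop: the bar is pressed down by the right tip (465,390), the left tip (290,340) is squarely on the lid side of the tab, and the vial stands. Now push along case −x.

Call:
send_rows(
  increments=[
    [0,0,0,-0.4,0,0,5.4],
    [0,0,0,-0.8,0,0,5.4],
    [0,0,0,-1.2,0,0,5.4],
    [0,0,0,-1.6,0,0,5.4],
    [0,0,0,-2,0,0,5.4],
    [0,0,0,-2.4,0,0,5.4],
    [0,0,0,-2.8,0,0,5.4],
    [0,0,0,-3.2,0,0,5.4],
    [0,0,0,-3.6,0,0,5.4],
    [0,0,0,-3.8,0,0,5.4],
    [0,0,0,-3.8,0,0,5.4],
  ],
)

```text
t: 5.55
tool_pos: [0.5654, 0.0716, 0.1276]
orientation: [0.976, 0.22, 0.001, -0.0]
wrist_force: [2.2, 0.7, 5.3]
width: 0.0541
grasp_force: 2.8
```

Call:
send_rows(
  increments=[
    [0,0,0,-0.2,0,0,5.4],
    [0,0,0,-0.3,0,0,5.4],
    [0,0,0,-0.4,0,0,5.4],
    [0,0,0,-0.4,0,0,5.4],
  ],
)

```text
t: 5.88
tool_pos: [0.5621, 0.07, 0.1276]
orientation: [0.976, 0.22, 0.001, -0.0]
wrist_force: [3.4, 0.8, 6.1]
width: 0.0538
grasp_force: 3.3
```

```bash
python3 -c "import rel"
```

```text
t 5.8833 pos [0.56211115 0.06996153 0.12758098] case xy mm -90.44869297624788 5.868713359821555 zaxis [ 1.98621676e-03  7.72333511e-04 -9.99997729e-01] yaw [0.90313719 0.42917525] F [3.41100843 0.81602108 6.06145682]
```

Bolt friction of about 3 N and no stop yet; continue in small steps until the force rises.

Call:
send_rows(
  increments=[
    [0,0,0,-0.1,0,0,5.4],
    [0,0,0,-0.2,0,0,5.4],
    [0,0,0,-0.3,0,0,5.4],
    [0,0,0,-0.3,0,0,5.4],
  ],
)

```text
t: 6.22
tool_pos: [0.5604, 0.0692, 0.1276]
orientation: [0.975, 0.22, 0.002, -0.0]
wrist_force: [12.1, 4.8, 0.6]
width: 0.0541
grasp_force: 7.8
```

Call:
send_rows(
  increments=[
    [0,0,0,-0.1,0,0,5.4],
    [0,0,0,-0.2,0,0,5.4],
    [0,0,0,-0.2,0,0,5.4],
  ],
)

```text
t: 6.47
tool_pos: [0.5602, 0.0692, 0.1277]
orientation: [0.975, 0.221, 0.004, -0.0]
wrist_force: [23.9, 7.6, -8.3]
width: 0.0542
grasp_force: 14.0
```

```bash
python3 - <<'E'
import rel
from h import *
s=grab('scene','s4.png')
cv2.imwrite('pics/c4.png',cv2.resize(s[140:240,220:350],(780,600),interpolation=2)[:,:,::-1])
E
```

```text
t 6.4667 pos [0.56019604 0.06918148 0.12774904] case xy mm -92.51326673974816 5.985521541071375 zaxis [ 0.00800632  0.00268784 -0.99996434] yaw [0.90238709 0.43067385] F [23.9186474   7.58355596 -8.29896553]
```

View pics/c4.png

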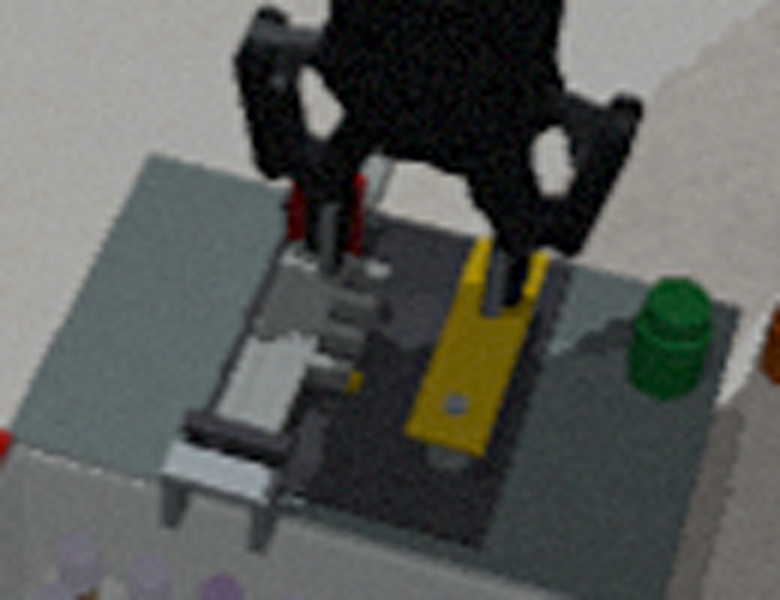

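Crop: the bolt is fully back (tab at (330,215), firm stop at 25 N, tip at case x −92.5 as expected) and the bar is still held down. Back off a little from the tab, then lift straight up.

Call:
send_rows(
  increments=[
    [0,0,0,0.3,0,0,5.4],
    [0,0,0,0.7,0,0,5.4],
    [0,0,0,0.9,0,0,5.4],
    [0,0,0,0.9,0,-0.5,5.4],
    [0,0,0,0.9,0,-1,5.4],
    [0,0,0,0.9,0,-2,5.4],
    [0,0,0,0.9,0,-4,5.4],
    [0,0,0,0.9,0,-6,5.4],
    [0,0,0,0.9,0,-9,5.4],
    [0,0,0,0.9,0,-12,5.4],
    [0,0,0,0.9,0,-14,5.4],
    [0,0,0,0.9,0,-14,5.4],
  ],
)

```text
t: 7.52
tool_pos: [0.566, 0.0714, 0.2719]
orientation: [0.976, 0.22, 0.003, 0.0]
wrist_force: [0.1, 0.0, 1.1]
width: 0.0542
grasp_force: 0.0
```

```bash
python3 - <<'E'
import rel
from h import *
s=grab('scene','s5.png')
cv2.imwrite('pics/c5.png',cv2.resize(s[140:240,220:350],(780,600),interpolation=2)[:,:,::-1])
E
```

```text
t 7.5167 pos [0.56596935 0.07138473 0.27188479] case xy mm -86.35298192103345 5.499425759536468 zaxis [ 0.00584198  0.00109142 -0.99998234] yaw [0.90322697 0.42895306] F [0.14574414 0.02120535 1.07298122]
```

View pics/c5.png

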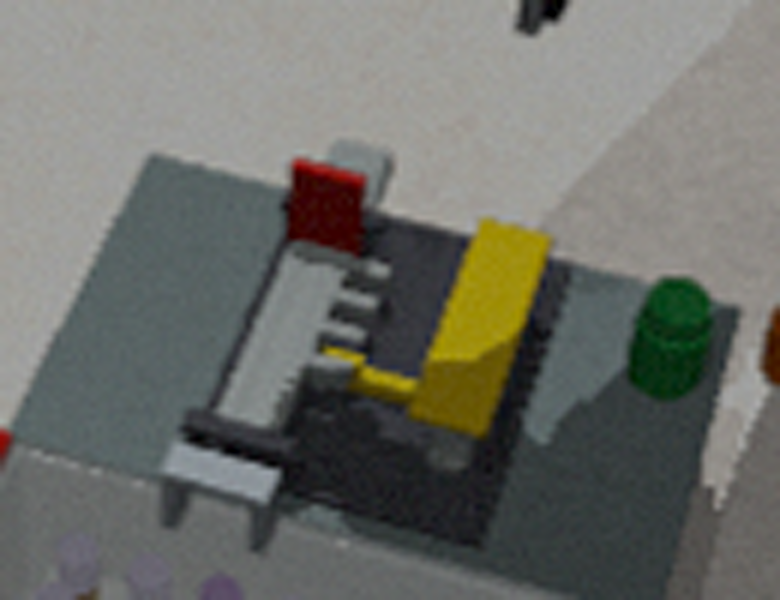

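Crop: the bolt is at its open stop (tab at (325,205)), the yellow catch has sprung up at (480,330), the vial is unmoved and the gripper is clear. Hand in.

Call:
send_rows(
  increments=[
    [0,0,0,0,0,0,5.4],
    [0,0,0,0,0,0,5.4],
  ],
)

```text
t: 7.73
tool_pos: [0.5645, 0.0713, 0.2667]
orientation: [0.975, 0.22, -0.001, -0.0]
wrist_force: [0.4, -0.3, -0.4]
width: 0.054
grasp_force: 0.0
```

```bash
python3 -c "
from plant import manip
print(manip.close_job())"
```

```text
the job is handed in; nothing more can be done
None
```

I handed the job in at about 7.7 s: the bolt is at its open stop, the catch has sprung up over it, and the robot never went near the jar, bottle or vial; no verdict came back from the hand-in.

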